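Stop the spout, find the thread, lift the cap off

ROBOT

A 7-joint arm with a two-finger parallel gripper is mounted at the origin on the work surface; the furniture and walls round the work are solid. World frame = base frame: x ahead of the robot, y to its left, z up, the work surface at z = 0. Lengths are in m, angles in rad, forces in N, time in s.
With the tool pointing down it reaches from about 0.4 to 0.85 m from the base axis. Payload 10.4 kg.
Tool frame: the origin (TCP) lies on the centre line of the jaws, within the pads' length; the fingertips stand 14 mm ahead of it and the grasp point (between the pads) lies 5 mm behind it (manip.tip_reach is the distance from the TCP to the fingertips, in m); z points along the fingers, y is the line along which they close (so a half turn about z gives the same grasp; the last joint's range is limited). The gripper opens to 85 mm and grips with 20 to 120 N. Pads are 22 mm wide; open, the fingers measure 114 mm over their backs; the gripper's body (76 mm by 85 mm) begins 54 mm behind the grasp point. The pads swing forward as they close: fully open they stand 13 mm farther back than shut.
Start: joints at [-1.243, 0.332, -0.065, 1.46, 0.022, 1.35, -0.088], TCP at [0.215, 0.587, 0.245] pointing down, gripper open.
Joint ranges: [-2.6, 2.6], [-0.5, 2.12], [-1.47, 1.34], [0.16, 2.42], [-1.27, 4.41], [0.06, 2.06], [-2.6, 2.6]. Speed limits (rad/s): [2.22, 2.22, 2.79, 2.79, 3.14, 3.14, 3.14].

INTERFACE

Orientations are given as a unit quaternion [x, y, z, w].
In Python, from workcell import manip gives the robot as it stands.
- The arm moves only by the shell command python3 -m pendant 'ROWS' [FORCE]. ROWS is JSON, a list of rows, each a list of 7 numbers: the shift along the tool's x, y, z in units of 50 mm (1.0 is 50 mm), then the turn, a rotation vector about the tool's x, y, z in units of 8 degrees (1.0 is 8 degrees), then the opening, from -1 (shut) to 1 (fully open), so that 0 is half open. In form: [[dx, dy, dz, ax, ay, az, jaw], ...]. A call has exactly 10 rows; each row is the pose to reach, as a shift and turn from the pose commanded when the call began, along the tool's axes at that moment; what a row does not reach only later rows make up. A row lasts 1/8 s, in which the tool goes at most 62.5 mm and 10.7 degrees, less where a joint would pass 70% of its speed; a pose out of reach is approached as far as the arm can. A call with a gripper value outside its range is refused whole. The fingers move at their own pace and stop on an object; FORCE is the grip in N (left out, the last holds). Time passes only in rows, so rows that repeat a pose let the fingers close, or fill a call up. It gives the time, the measured TCP pose, the force, the opening and the grip force at its end, in the units of the state.
- manip.get_obs(): the state, without advancing time (a new reading comes with each control period).
- manip.camera(name): name is "scene" or "top" or "wrist"; returns (picture, depth): 384x512x3 uint8, red, green, blue; 384x512 float32, m along the optical axis (not along the pixel's ray), 0 where there is no reading.
- manip.get_calibration(name): a dict with "fx", "fy", "cx", "cy" (pixels), "xyz" and "orientation" of the camera in the world. Camera axes: x right, y up, looking along -z (the intrinsics and any distortion apply to the point x, -y, -z); pixel columns grow to the right and rows downward; lengths in m; the calibration is good to about 2 mm. A picture is of the moment at which its call begins: read the wrist's pose just before it. get_calibration takes no time and is no camera call; for the wrist camera it gives the pose at the moment of the call.
- manip.hand_in(): hands the job in; it is judged then, once.
Trained networks look in the newest picture that a camera, given by its name, has taken for a name from the list of things; names that differ only in an ending like _2 or _b are one class to them, and where a whole thing is asked for, a point or a joint stands for the part that bears it (a point fixed in the world has none). Each returns a list of dicts, best first, with "p" (0 to 1); they miss things now and then, are a little off and sometimes report something else, mostly with a low value. They report only what shows in the picture. A call takes as long as a camera call. They do not tell look-alikes from the thing itself.
- manip.find_in(thing, camera): "box" ([left, top, right, bottom] in pixels, round what is visible of it).
- manip.trace(thing, camera): "pixels" (384x512 bool, what is visible of it) and "box" ([left, top, right, bottom] in pixels, round what is visible of it).
- manip.tip_of(thing, camera): "pixel" ([column, row] in pixels: a listed point, or the origin of a listed thing).
The state is a dict: "clock": time; "joint_pos": joint angles; "joint_velocities": joint speeds; "tau": joint torques, N m; "position": TCP position; "ee_rot": TCP orientation; "ft_force": force on the tool from outside, world axes, zero at the start; "torque": the same for the moment, N m; "grip_width": opening from 0.0 (shut) to 1.0 (fully open); "grasp_force": force on a finger pad.
Only numpy, scipy, OpenCV 4.12 (cv2) and the standard library are available. Lean on these libraries where they do the work, as an engineer would, in place of code of your own. Each camera call takes 0.05 s, during which the arm holds its last target. There are 200 camera calls.

TASK

One of the two adhesive bottles in the rack needs refilling: the one whose spout stands open. First push the loose pin from the wooden block all the way down into that open spout so that the cap will not drip, and then unscrew that cap; the two bottles are threaded opposite ways and nothing shows which is which, so if it will not turn one way, turn it the other way. Finish while still holding the cap in the gripper, pin in it, upright and still, well clear above the rack, and leave the other bottle's cap and pin and the things nearby as they are.

Things in the scene. Friction and masses are not known exactly. Their poses are not given: they have to be found in the camera images.
- rack: Plywood rack, 92 x 220 x 24 mm, screwed to the desk, with two alike white square bottles (60 x 60 mm, shoulder up to 108 mm above the desk) 110 mm apart, fixed in it so that they cannot turn. Origin: middle of the rack's underside, on the desk; z up, y along its length: the bottle axes stand at y = +55 mm and y = -55 mm, x = 0.
- cap_open: Grey ribbed round cap (free part, about 35 g) of the bottle to open, the one with no pin in its spout; it sits on either bottle. Skirt 42 mm in diameter, 22 mm high; on it a conical spout 15 mm wide at the mouth and 15 mm high. Origin: centre of the skirt's lower rim (108 mm above the desk while on); z up along its axis.
- cap_open_grip (a point): Point on that cap's axis at mid skirt, 13 mm above its lower rim: grip across here. Quick thread, tight at the start: one way it stops within 10 degrees, the other way it turns freely, and 60 to 115 degrees from tight it lifts straight off. It does not rise as it turns. Which way frees it (clockwise or counter-clockwise from above) changes from start to start.
- cap_open_mouth (a point): Centre of the open spout's mouth, 37 mm above the cap's lower rim. The bore is 7.6 mm wide, flared to 11 mm at the mouth, and goes right through the cap (18 mm).
- pin_home (a point): Point on the axis of the open cap, 20 mm below its spout mouth, where the pin's tip lies when the pin is fully home.
- cap_pinned: The other bottle's cap, the same in shape, whose spout already has a pin in it. Leave it alone. Origin: centre of its lower rim.
- pin: Loose spout pin, standing upright in a hole of the wooden block. Steel shaft 5 mm thick and 20 mm long with a tapered tip, then a black collar 11 mm wide (z = 20 to 24 mm) and a black ribbed grip 12 mm in diameter (z = 24 to 36 mm). Origin: the tip; z up along the shaft to the grip. The collar rests on the spout's mouth when it is fully home. Weighs about 15 g.
- pin_other: The same kind of pin, already in the other cap's spout. Leave it there. Origin: its tip.
- pin_block: Small wooden block, 50 x 84 x 32 mm, fixed to the desk, with two 7.5 mm holes in its top at y = +20 mm and y = -20 mm of its own frame; the loose pin stands in the first, the other is empty. The pin's collar rests on the block's top, so the pin's grip is 36 to 48 mm above the desk. Origin: middle of its underside, on the desk.
- jar_gold: Bystander: small glass jar of pale tiles with a white lid, 49 mm wide, 66 mm high. Origin: centre of its underside.
- jar_aqua: Bystander: small glass jar of pale blue tiles with a white lid, 55 mm wide, 74 mm high. Origin: centre of its underside.
- brush: Bystander: glue brush with a red handle, 177 mm long, lying on the desk to the left of the rack. Origin: centre of its underside.
Things that resemble listed ones, but are neither listed nor needed, are in the scene too. Leave any orange look-alike of the cap_open alone.

How it is judged:
On the way, in this order (a step that is already met when the one before it is completed fails the run):
1. the pin is fully home in the open spout while the cap is still on its bottle (distance between pin and pin_home below 0.003 m and z of cap_open in the frame of rack below 0.112 m), for 0.3 s.
2. the cap is off its bottle with the pin in it (distance between pin and pin_home below 0.004 m and z of cap_open in the frame of rack above 0.13 m and contact force between the fingers and cap_open above 1 N), for 0.2 s.
At the end, for the whole second after the job is handed in: The fingers hold the open bottle's cap, rim over 40 mm above its seat, within 200 mm (from above) of the rack's middle, within 0.3 rad of upright, slower than 0.03 m/s, touching neither rack nor other cap; the pin's tip is within 4 mm of its home in the spout (z of cap_open in the frame of rack above 0.148 m and horizontal distance between cap_open and rack below 0.2 m and angle between cap_open's own z axis and vertical below 0.3 rad and linear speed of cap_open below 0.03 m/s and contact force between the fingers and cap_open above 1 N and contact force between cap_open and rack below 0.1 N and contact force between cap_open and cap_pinned below 0.1 N and distance between pin and pin_home below 0.004 m); the arm keeps its last pose, push and grip.
It fails at once if the other bottle's cap or its pin is moved by more than 15 mm (distance of any of cap_pinned, pin_other from where it was at the start of the episode above 0.015 m).
It fails at once if a bystander (either jar or the brush) is moved by more than 30 mm, or a jar is tipped (distance of any of jar_gold, jar_aqua, brush from where it was at the start of the episode above 0.03 m or angle between any of jar_gold, jar_aqua's own z axis and vertical above 0.5 rad).
It also fails if it takes over 72 s, if anything falls off the work surface, if the arm or the gripper's body presses on something with over 40 N, if the wrist force passes 120 N, or if a joint passes its speed limit or range.

## Working session

There is one attempt and no reset: what is moved stays moved. The work goes in short steps, Python scripts to look and compute and a shell command to move; the robot and the scene stay as the last step left them, time stands still between calls to the robot, and variables do not carry over. Pictures are saved under pics/ and viewed, at most 10 in all, crops included, and the job is handed in when it is done.

```bash
mkdir -p pics; ls
python3 - <<'E'
from workcell import manip
import cv2,numpy as np
o=manip.get_obs();print({k:np.round(v,3).tolist() for k,v in o.items()})
ims=[]
for c in("scene","top"):
    p,d=manip.camera(c);np.savez(f"pics/{c}0.npz",p=p,d=d);ims.append(p[:,:,::-1])
    print(c,manip.get_calibration(c))
cv2.imwrite("pics/a.png",cv2.resize(np.vstack(ims),(400,600)))
cv2.imwrite("pics/top0.png",cv2.resize(ims[1],(800,600)))
cv2.imwrite("pics/scene0.png",cv2.resize(ims[0],(800,600)))
E
```

```text
pics
{'clock': 0.0, 'joint_pos': [-1.243, 0.333, -0.065, 1.461, 0.022, 1.35, -0.089], 'joint_velocities': [0.001, -0.0, 0.0, -0.0, -0.0, -0.001, -0.0], 'tau': [-0.001, -62.543, 0.049, -39.161, 0.016, 0.01, -0.0], 'position': [0.215, 0.587, 0.245], 'ee_rot': [0.175, 0.985, -0.001, -0.0], 'ft_force': [0.566, 0.108, 0.573], 'torque': [-0.02, -0.047, 0.021], 'grasp_force': 0.0, 'grip_width': 1.0}
scene {'fx': 392.496742658493, 'fy': 392.496742658493, 'cx': 262.8772477933713, 'cy': 188.82908239465638, 'xyz': array([ 0.0221283 , -0.47640891,  0.89946406]), 'orientation': array([ 0.30919172, -0.1374403 , -0.37003514,  0.86520786])}
top {'fx': 413.8543721074203, 'fy': 413.8543721074203, 'cx': 261.94325512495254, 'cy': 190.49036676555116, 'xyz': array([ 0.30444516, -0.03922612,  1.08726286]), 'orientation': array([ 0.08093799, -0.0802986 , -0.69775064,  0.70720946])}
```

View pics/top0.png

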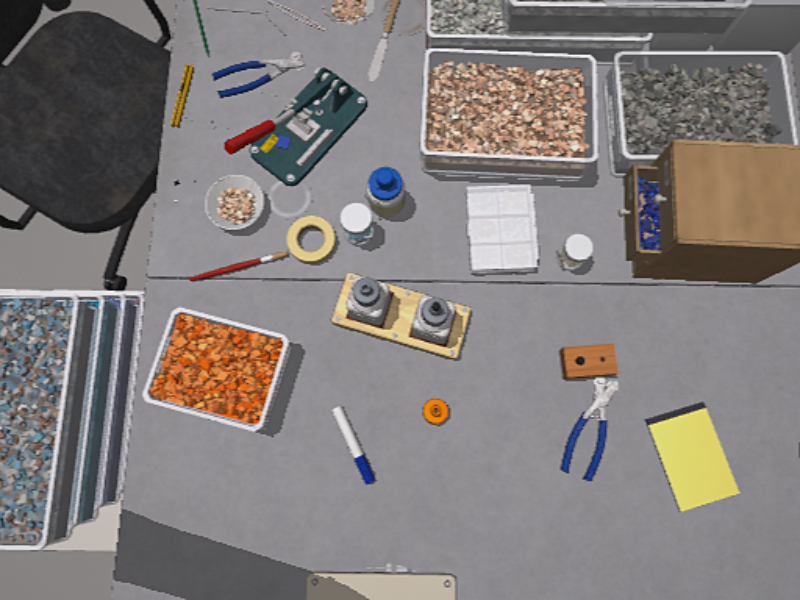

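View pics/scene0.png

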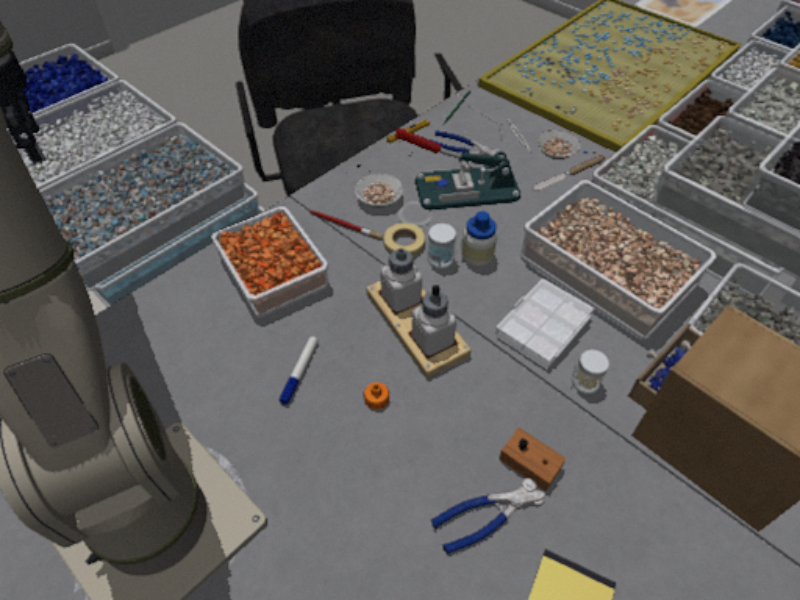

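The top view shows the open spout on the left bottle at about (368,287) in the 800x600 picture. The pinned cap is at (435,305), the block with the pin at (580,360), and the orange look-alike at (435,411).

```bash
cat > h.py <<'E'
from workcell import manip
import numpy as np, cv2
from scipy.spatial.transform import Rotation as R
def ray(c,px,cal=None):
    k=cal or manip.get_calibration(c)
    v=np.array([(px[0]-k['cx'])/k['fx'],-(px[1]-k['cy'])/k['fy'],-1.])
    return np.array(k['xyz']),R.from_quat(k['orientation']).apply(v)
def atz(c,px,z,cal=None):
    o,v=ray(c,px,cal); return o+v*(z-o[2])/v[2]
def atd(c,px,d,cal=None):
    o,v=ray(c,px,cal); return o+v*d
def tri(a,b):
    A=np.zeros((3,3));y=np.zeros(3)
    for o,v in(a,b):
        v=v/np.linalg.norm(v);P=np.eye(3)-np.outer(v,v);A+=P;y+=P@o
    return np.linalg.solve(A,y)
E
python3 - <<'E'
from h import *
np.set_printoptions(precision=4,suppress=True)
Z={'cap_open_mouth':.145,'cap_open_grip':.121,'pin':.012,'pin_block':0,'rack':0,'cap_pinned':.108,'pin_other':.125,'jar_gold':0,'jar_aqua':0,'brush':0}
for t,z in Z.items():
    rs=[]
    for c in('top','scene'):
        for r in manip.tip_of(t,c)[:2]:
            print(t,c,round(r['p'],2),np.round(r['pixel'],1),atz(c,r['pixel'],z))
            rs.append((c,r['pixel']))
E
```

```text
cap_open_mouth top 0.77 [276.3 259.7] [ 0.3642 -0.0713  0.145 ]
cap_open_mouth top 0.62 [234.3 183.5] [0.5396 0.0282 0.145 ]
cap_open_mouth scene 0.8 [241.1 245.2] [ 0.327  -0.1296  0.145 ]
cap_open_mouth scene 0.62 [266.5 205.9] [ 0.4462 -0.0954  0.145 ]
cap_open_grip top 0.79 [238.3 186.6] [0.538  0.0201 0.121 ]
cap_open_grip scene 0.73 [240.2 250.4] [ 0.3256 -0.1268  0.121 ]
cap_open_grip scene 0.69 [256.4 167.1] [0.5363 0.0259 0.121 ]
pin top 0.52 [367.2 235.2] [ 0.4388 -0.3121  0.012 ]
pin scene 0.56 [330.9 289. ] [ 0.4451 -0.3135  0.012 ]
pin_block top 0.71 [371.3 234.8] [ 0.4415 -0.3259  0.    ]
pin_block scene 0.59 [340.8 295.9] [ 0.4531 -0.3396 -0.    ]
rack top 0.79 [255.1 201.6] [ 0.5265 -0.0186  0.    ]
rack top 0.64 [237.6 185.2] [0.5711 0.0295 0.    ]
rack scene 0.98 [266.2 206.6] [ 0.5252 -0.0232  0.    ]
cap_pinned top 0.73 [276.5 201.1] [ 0.5064 -0.0723  0.108 ]
cap_pinned scene 0.48 [278.1 196.2] [ 0.5105 -0.0768  0.108 ]
pin_other top 0.42 [278.5 202. ] [ 0.5007 -0.0765  0.125 ]
pin_other scene 0.54 [277.1 193.8] [ 0.504  -0.0784  0.125 ]
pin_other scene 0.33 [374.9 243.2] [ 0.5521 -0.3388  0.125 ]
jar_gold top 0.72 [365.2 165.2] [ 0.6322 -0.3181  0.    ]
jar_gold top 0.41 [236.1 190.1] [0.5574 0.0332 0.    ]
jar_gold scene 0.6 [373.9 244. ] [ 0.6336 -0.3161  0.    ]
jar_aqua top 0.79 [229.6 151. ] [0.6679 0.0542 0.    ]
jar_aqua scene 0.69 [280.  196.5] [ 0.5802 -0.027   0.    ]
jar_aqua scene 0.58 [279.5 166.1] [0.6693 0.0551 0.    ]
brush top 0.6 [151.1 174.2] [0.5987 0.2657 0.    ]
brush scene 0.48 [217.  145.4] [0.596  0.2637 0.    ]
```

```bash
python3 -m pendant '[[-1,-0.8,-0.2,0,0,1.1,1],[-2,-1.7,-0.4,0,0,2.2,1],[-3,-2.5,-0.6,0,0,3.3,1],[-4,-3.3,-0.8,0,0,4.4,1],[-5,-4.2,-0.8,0,0,5.5,1],[-6,-5,-0.8,0,0,6.6,1],[-7,-5.8,-0.8,0,0,7.7,1],[-8,-6.6,-0.8,0,0,8.8,1],[-9,-7.5,-0.8,0,0,9.9,1],[-9.9,-8.3,-0.8,0,0,11,1]]'
python3 - <<'E'
from h import *
np.set_printoptions(precision=4,suppress=True)
print(manip.tip_reach)
o=manip.get_obs();print(o['clock'],o['position'],R.from_quat(o['ee_rot']).as_matrix(),o['joint_pos'])
cal=manip.get_calibration('wrist');print(cal)
p,d=manip.camera('wrist');np.savez('pics/w1.npz',p=p,d=d,**cal);cv2.imwrite('pics/w1.png',cv2.resize(p[:,:,::-1],(800,600)))
for t,z in {'cap_open_mouth':.145,'cap_open_grip':.121,'cap_open':.108,'pin_other':.125}.items():
    for r in manip.tip_of(t,'wrist')[:3]: print(t,round(r['p'],2),np.round(r['pixel'],1),atz('wrist',r['pixel'],z,cal))
E
```

```text
clock: 2.35
position: [0.5263, 0.0465, 0.2857]
ee_rot: [0.811, 0.585, 0.001, 0.0]
ft_force: [0.9, 1.6, 0.2]
grip_width: 0.996
grasp_force: 0.0
0.014
2.35 [0.5263 0.0465 0.2857] [[ 0.3151  0.9491  0.0009]
 [ 0.9491 -0.3151  0.0006]
 [ 0.0008  0.0007 -1.    ]] [-0.6477  0.0901  0.51    1.6795 -0.0452  1.3826 -0.4515]
{'fx': 333.21620304467154, 'fy': 333.21620304467154, 'cx': 257.0651853036242, 'cy': 195.04911533570558, 'xyz': array([0.5499, 0.1178, 0.4154]), 'orientation': array([-0.1492,  0.0235, -0.158 ,  0.9758])}
cap_open_mouth 0.96 [168.4 294.2] [ 0.414  -0.0287  0.145 ]
cap_open_mouth 0.95 [276. 197.] [0.5383 0.0307 0.145 ]
cap_open_grip 0.77 [276.3 191.4] [0.5392 0.028  0.121 ]
cap_open_grip 0.7 [173.1 279.9] [ 0.413  -0.0279  0.121 ]
cap_open 0.9 [277.8 187. ] [0.5414 0.0278 0.108 ]
cap_open 0.63 [180.  278.6] [ 0.4144 -0.0351  0.108 ]
pin_other 0.51 [279.9 300.9] [ 0.5081 -0.0825  0.125 ]
```

View pics/w1.png

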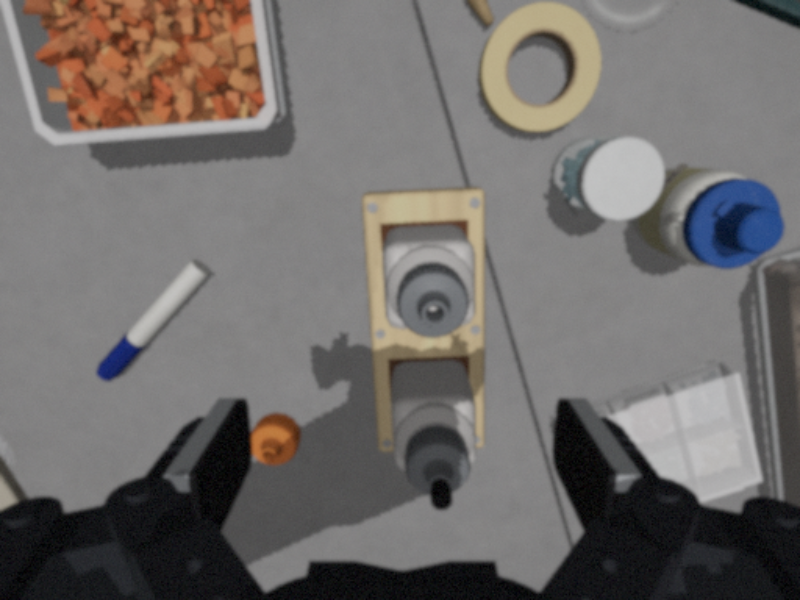

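The wrist view shows the open mouth at (433,310) in the 800x600 picture, and the pinned cap below it at (437,475). That puts the mouth at about (0.538,0.030), which agrees with the top view. Next I go over the pin.

```bash
python3 -m pendant '[[-0.8,0,0,0,0,0,1],[-1.6,0,0,0,0,0,1],[-2.4,0.1,0,0,0,0,1],[-3.2,0.1,0,0,0,0,1],[-4,0.2,0.2,0,0,0,1],[-4.8,0.2,0.5,0,0,0,0.5],[-5.6,0.3,0.9,0,0,0,0],[-6.4,0.3,1.3,0,0,0,-0.3],[-7.1,0.3,1.6,0,0,0,-0.3],[-7.1,0.3,1.6,0,0,0,-0.3]]'
cat > look.py <<'E'
from h import *
import sys
np.set_printoptions(precision=4,suppress=True)
n=sys.argv[1]
o=manip.get_obs();print(o['clock'],o['position'],R.from_quat(o['ee_rot']).as_matrix().round(3).tolist(),o['joint_pos'],o['ft_force'],o['grip_width'],o['grasp_force'])
cal=manip.get_calibration('wrist')
p,d=manip.camera('wrist');np.savez(f'pics/{n}.npz',p=p,d=d,**cal);cv2.imwrite(f'pics/{n}.png',cv2.resize(p[:,:,::-1],(800,600)))
for a in sys.argv[2:]:
    t,z=a.split('=')
    for r in manip.tip_of(t,'wrist')[:2]: print(t,round(r['p'],2),np.round(r['pixel'],1),atz('wrist',r['pixel'],float(z),cal))
E
python3 look.py w2 pin=0.012 pin_block=0 cap_open_mouth=.145
python3 - <<'E'
from h import *
f=np.load('pics/w2.npz');cal={k:f[k] for k in('fx','fy','cx','cy','xyz','orientation')}
for r in manip.trace('pin','wrist')[:2]:
    m=r['pixels'];ys,xs=np.nonzero(m);print(r['p'],r['box'],xs.mean(),ys.mean(),atz('wrist',(xs.mean(),ys.mean()),.046,cal),np.median(f['d'][m]))
E
```

```text
clock: 3.85
position: [0.4284, -0.2945, 0.2043]
ee_rot: [0.81, 0.586, -0.001, -0.001]
ft_force: [0.5, 0.4, 0.4]
grip_width: 0.346
grasp_force: 0.0
3.85 [ 0.4284 -0.2945  0.2043] [[0.312, 0.95, -0.002], [0.95, -0.312, 0.0], [-0.0, -0.002, -1.0]] [-0.2502  0.1514  0.8434  1.8282 -0.1196  1.2162  0.3121] [0.5316 0.3808 0.4434] 0.345765936990618 0.0
pin 0.68 [286.1 184.7] [ 0.4512 -0.3178  0.012 ]
pin_block 0.73 [290.6 200.8] [ 0.4506 -0.3397  0.    ]
0.62 [279.2, 187.9, 295.4, 201.4] 285.94179894179894 194.9206349206349 [ 0.4484176  -0.31692288  0.046     ] 0.29972687
```

View pics/w2.png

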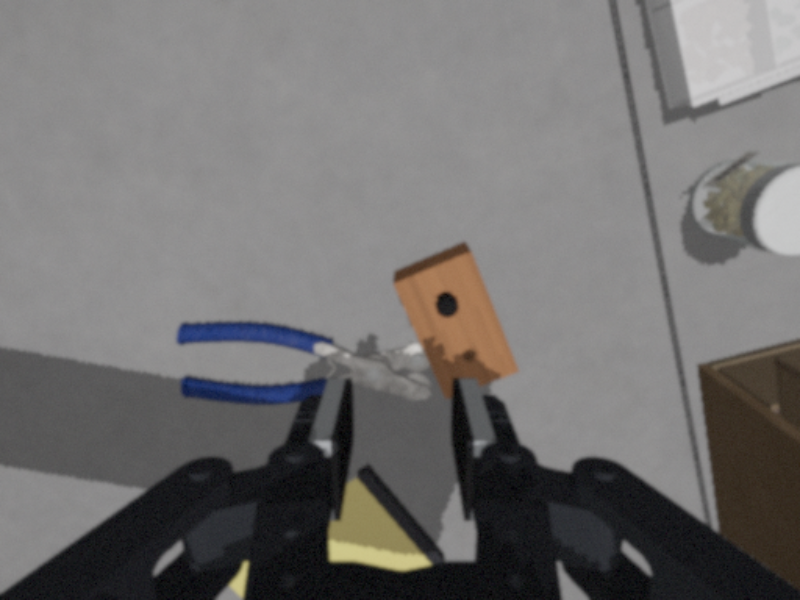

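The wrist view shows the pin's black grip at (447,304) in the 800x600 picture, which is (0.449,-0.317). The empty hole is at (469,355), and the pliers lie clear to the left.

```bash
python3 -m pendant '[[-0.1,0.2,0.4,0,0,0,-0.3],[-0.2,0.3,0.8,0,0,0,-0.3],[-0.3,0.5,1.2,0,0,0,-0.3],[-0.3,0.53,1.6,0,0,0,-0.3],[-0.3,0.53,2,0,0,0,-0.3],[-0.3,0.53,2.2,0,0,0,-0.3],[-0.3,0.53,2.2,0,0,0,-0.3],[-0.3,0.53,2.2,0,0,0,-0.3],[-0.3,0.53,2.2,0,0,0,-0.3],[-0.3,0.53,2.2,0,0,0,-0.3]]'
python3 look.py w3 pin=0.012
python3 - <<'E'
from h import *
f=np.load('pics/w3.npz');cal={k:f[k] for k in('fx','fy','cx','cy','xyz','orientation')}
for r in manip.trace('pin','wrist')[:2]:
    m=r['pixels'];ys,xs=np.nonzero(m);print(r['p'],r['box'],xs.mean(),ys.mean(),atz('wrist',(xs.mean(),ys.mean()),.044,cal),np.median(f['d'][m]))
E
```

```text
clock: 5.35
position: [0.4503, -0.3163, 0.0957]
ee_rot: [0.81, 0.587, 0.0, 0.0]
ft_force: [0.2, -0.3, 0.4]
grip_width: 0.348
grasp_force: 0.0
5.35 [ 0.4503 -0.3163  0.0957] [[0.311, 0.951, 0.001], [0.951, -0.311, -0.0], [0.0, 0.001, -1.0]] [-0.1271  0.3843  0.787   1.8642 -0.317   1.0216  0.4757] [ 0.1712 -0.2507  0.3514] 0.34773983595089736 0.0
pin 0.66 [256.5 210.6] [ 0.4493 -0.3189  0.012 ]
0.94 [244.5, 216.7, 263.6, 241.7] 254.36673773987206 226.81663113006397 [ 0.44858247 -0.31705239  0.044     ] 0.19202892
```

```bash
python3 -m pendant '[[-0.03,-0.02,0.3,0,0,0,-0.3],[-0.03,-0.02,0.6,0,0,0,-0.3],[-0.03,-0.02,0.85,0,0,0,-0.3],[-0.03,-0.02,0.93,0,0,0,-0.3],[-0.03,-0.02,0.93,0,0,0,-0.3],[-0.03,-0.02,0.93,0,0,0,-0.3],[-0.03,-0.02,0.93,0,0,0,-1],[-0.03,-0.02,0.93,0,0,0,-1],[-0.03,-0.02,0.93,0,0,0,-1],[-0.03,-0.02,0.93,0,0,0,-1]]' 50
```

```text
clock: 6.75
position: [0.449, -0.3175, 0.0492]
ee_rot: [0.81, 0.587, 0.0, 0.0]
ft_force: [-0.5, 0.6, 5.7]
grip_width: 0.111
grasp_force: 48.9
```

```bash
python3 -m pendant '[[0,0,-0.4,0,0,0,-1],[0,0,-1.2,0,0,0,-1],[0,0,-2.2,0,0,0,-1],[0.7,0,-3.2,0,0,0,-1],[1.6,-0.1,-4,0,0,0,-1],[2.6,-0.2,-4,0,0,0,-1],[3.6,-0.2,-4,0,0,0,-1],[4.6,-0.3,-4,0,0,0,-1],[5.6,-0.4,-4,0,0,0,-1],[6.5,-0.45,-4,0,0,0,-1]]'
python3 -m pendant '[[0.4,0,0,0,0,0,-1],[0.65,0,0,0,0,0,-1],[0.65,0,0,0,0,0,-1],[0.65,0,0.3,0,0,0,-1],[0.65,0,0.6,0,0,0,-1],[0.65,0,0.6,0,0,0,-1],[0.65,0,0.6,0,0,0,-1],[0.65,0,0.6,0,0,0,-1],[0.65,0,0.6,0,0,0,-1],[0.65,0,0.6,0,0,0,-1]]'
python3 look.py w4 cap_open_mouth=.145 cap_open_grip=.121 pin=.18
```

```text
clock: 8.0
position: [0.5283, 0.0, 0.25]
ee_rot: [0.81, 0.587, 0.001, 0.0]
ft_force: [0.2, -0.3, 0.1]
grip_width: 0.11
grasp_force: 48.8
clock: 9.25
position: [0.5384, 0.0294, 0.2189]
ee_rot: [0.809, 0.587, 0.0, -0.0]
ft_force: [0.2, 0.5, -0.0]
grip_width: 0.111
grasp_force: 48.8
9.25 [0.5384 0.0294 0.2189] [[0.311, 0.951, 0.0], [0.951, -0.311, 0.0], [0.0, 0.0, -1.0]] [-0.6936  0.1691  0.6213  1.7556 -0.1036  1.2495 -0.3621] [ 0.1555  0.4831 -0.0232] 0.11073444936388041 48.84344760328531
cap_open_mouth 0.73 [257.4 214.3] [0.5382 0.0276 0.145 ]
cap_open_mouth 0.66 [134.6 319.6] [ 0.4283 -0.0221  0.145 ]
cap_open_grip 0.74 [146.  300.4] [ 0.4287 -0.0228  0.121 ]
cap_open_grip 0.57 [256.5 203.5] [0.5374 0.0271 0.121 ]
pin 0.66 [258.5 238.1] [0.5385 0.0267 0.18  ]
```

View pics/w4.png

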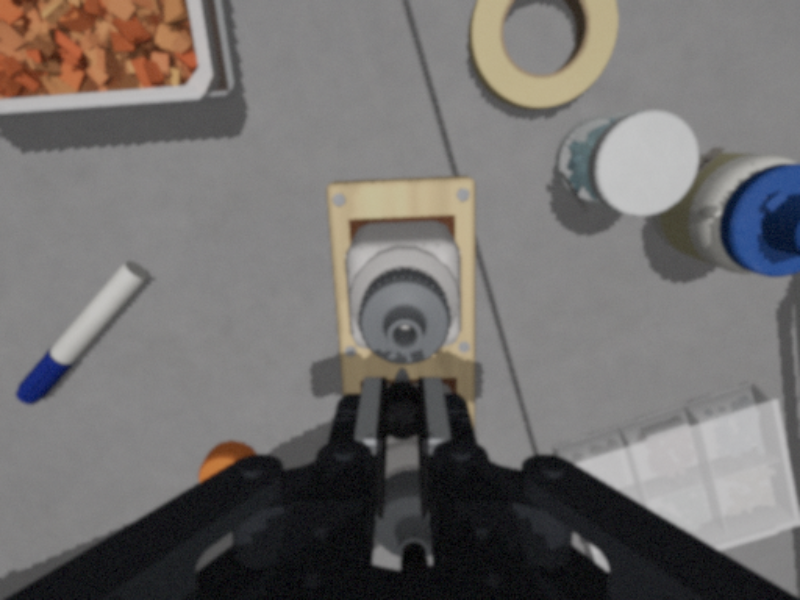

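The wrist view shows the mouth at about (403,332) and the held pin's tip at (402,372), both in the 800x600 picture. I'll refine the two positions with the same camera.

Run:
```python
from h import *
f=np.load('pics/w4.npz');cal={k:f[k] for k in('fx','fy','cx','cy','xyz','orientation')}
p=f['p'];c=p[190:262,215:300,::-1];cv2.imwrite('pics/w4c.png',cv2.resize(c,None,fx=7,fy=7,interpolation=cv2.INTER_CUBIC))
for px,z in(((257.9,212.5),.145),((257.3,238),.182)): print(atz('wrist',px,z,cal))
print(f['d'][205:242:3,250:266:3].round(3))
```

```text
[0.5389281  0.02872913 0.145     ]
[0.53817079 0.0278446  0.182     ]
[[0.222 0.217 0.214 0.215 0.215 0.217]
 [0.217 0.216 0.215 0.217 0.215 0.215]
 [0.217 0.217 0.233 0.251 0.234 0.218]
 [0.216 0.219 0.228 0.229 0.228 0.219]
 [0.217 0.219 0.222 0.225 0.222 0.218]
 [0.218 0.218 0.219 0.22  0.22  0.218]
 [0.234 0.217 0.218 0.219 0.218 0.217]
 [0.235 0.233 0.234 0.235 0.236 0.234]
 [0.236 0.236 0.235 0.236 0.236 0.236]
 [0.241 0.236 0.238 0.236 0.236 0.236]
 [0.352 0.353 0.352 0.351 0.351 0.352]
 [0.355 0.354 0.174 0.173 0.354 0.354]
 [0.354 0.174 0.171 0.169 0.355 0.355]]
```

View pics/w4c.png

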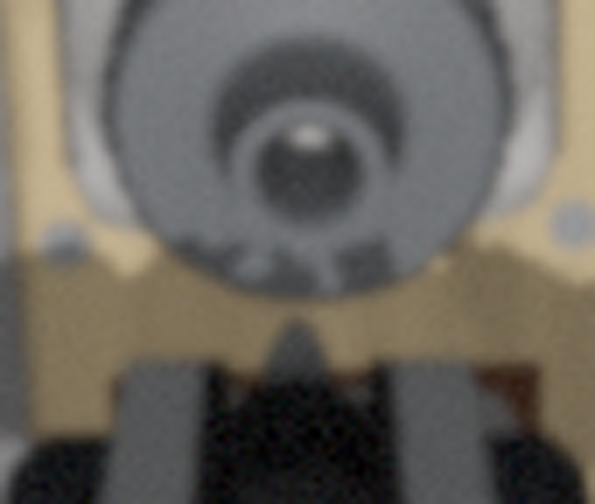

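```bash
python3 -m pendant '[[-0.024,0.02,0.2,0,0,0,-1],[-0.024,0.02,0.4,0,0,0,-1],[-0.024,0.02,0.55,0,0,0,-1],[-0.024,0.02,0.65,0,0,0,-1],[-0.024,0.02,0.72,0,0,0,-1],[-0.024,0.02,0.78,0,0,0,-1],[-0.024,0.02,0.84,0,0,0,-1],[-0.024,0.02,0.89,0,0,0,-1],[-0.024,0.02,0.92,0,0,0,-1],[-0.024,0.02,0.92,0,0,0,-1]]'
```

```text
clock: 10.7
position: [0.5389, 0.0279, 0.1727]
ee_rot: [0.81, 0.587, -0.0, -0.0]
ft_force: [0.7, 0.8, -0.2]
grip_width: 0.106
grasp_force: 48.8
```

```bash
python3 -m pendant '[[0,0,0.04,0,0,0,-1],[0,0,0.08,0,0,0,-1],[0,0,0.12,0,0,0,-1],[0,0,0.15,0,0,0,-1],[0,0,0.18,0,0,0,-1],[0,0,0.2,0,0,0,-1],[0,0,0.21,0,0,0,-1],[0,0,0.22,0,0,0,-1],[0,0,0.22,0,0,0,-1],[0,0,0.22,0,0,0,-1]]'
```

```text
clock: 11.95
position: [0.5391, 0.028, 0.162]
ee_rot: [0.81, 0.587, 0.0, 0.0]
ft_force: [-0.7, 0.4, 3.6]
grip_width: 0.107
grasp_force: 49.1
```

```bash
python3 -m pendant '[[0,0,0.02,0,0,0,-1],[0,0,0.04,0,0,0,-1],[0,0,0.04,0,0,0,-1],[0,0,0.04,0,0,0,-1],[0,0,0.06,0,0,0,-1],[0,0,0.06,0,0,0,-1],[0,0,0.06,0,0,0,-1],[0,0,0.06,0,0,0,-1],[0,0,0.06,0,0,0,-1],[0,0,0.06,0,0,0,-1]]'
```

```text
clock: 13.2
position: [0.5398, 0.028, 0.1605]
ee_rot: [0.81, 0.587, 0.001, 0.0]
ft_force: [-4.8, -1.2, 17.3]
grip_width: 0.105
grasp_force: 50.4
```

```bash
python3 -m pendant '[[0,0,-0.03,0,0,0,-1],[0,0,-0.03,0,0,0,-0.5],[0,0,-0.03,0,0,0,-0.4],[0,0,-0.03,0,0,0,-0.3],[0,0,-0.03,0,0,0,-0.3],[0,0,-0.2,0,0,0,-0.2],[0,0,-0.6,0,0,0,0.2],[0,0,-1,0,0,0,0.5],[0,0,-1.2,0,0,0,0.5],[0,0,-1.2,0,0,0,0.5]]'
python3 look.py w5 cap_open_mouth=.145 cap_open_grip=.121 pin=.125
```

```text
clock: 14.45
position: [0.5392, 0.028, 0.2194]
ee_rot: [0.81, 0.587, 0.001, 0.0]
ft_force: [0.1, -1.1, -0.0]
grip_width: 0.752
grasp_force: 0.0
14.45 [0.5392 0.028  0.2194] [[0.311, 0.951, 0.001], [0.951, -0.311, 0.001], [0.001, 0.001, -1.0]] [-0.692   0.17    0.6233  1.754  -0.1048  1.2496 -0.3584] [ 0.1013 -1.1017 -0.0333] 0.7523005846219476 0.0
cap_open_mouth 0.77 [258.9 210.3] [0.5408 0.0284 0.145 ]
cap_open_grip 0.57 [256.5 202.1] [0.5386 0.0266 0.121 ]
pin 0.59 [261.6 203.9] [0.542  0.0255 0.125 ]
```

View pics/w5.png

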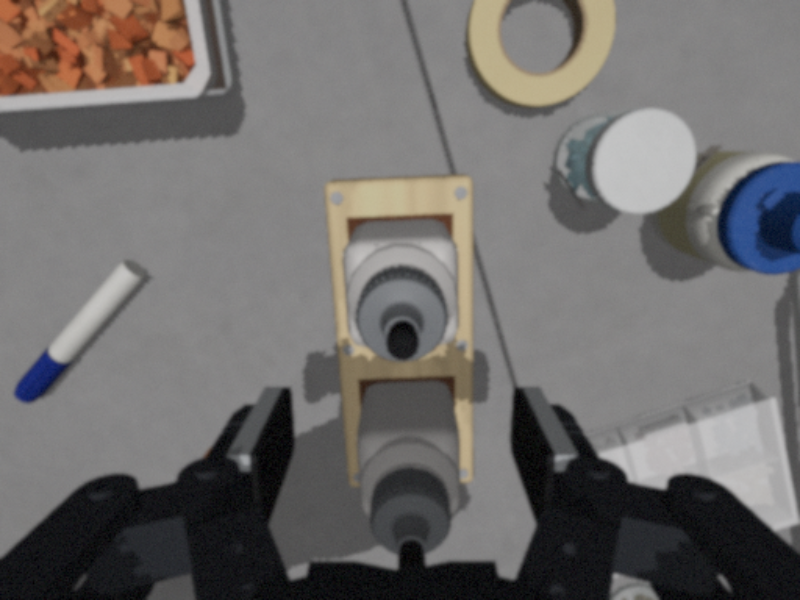

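The pin stands in the open spout with its top at (403,338) in the 800x600 picture. I'll check the height of the top from the depth.

Run:
```python
from h import *
f=np.load('pics/w5.npz');cal={k:f[k] for k in('fx','fy','cx','cy','xyz','orientation')}
for px in((257,216),(258,218),(258,214),(260,217)): print(atd('wrist',px,f['d'][px[1],px[0]],cal).round(4))
```

```text
[0.5405 0.0315 0.1627]
[0.5408 0.0303 0.1633]
[0.5413 0.0319 0.161 ]
[0.5419 0.03   0.1617]
```

```bash
python3 -m pendant '[[0,0.01,0.4,0,0,0,0.5],[0,0.01,0.8,0,0,0,0.5],[0,0.01,1.2,0,0,0,0.5],[0,0.01,1.5,0,0,0,0.5],[0,0.01,1.7,0,0,0,0.5],[0,0.01,1.85,0,0,0,0.5],[0,0.01,1.93,0,0,0,0.5],[0,0.01,1.98,0,0,0,0.5],[0,0.01,1.98,0,0,0,0.5],[0,0.01,1.98,0,0,0,0.5]]' 70
```

```text
clock: 15.9
position: [0.5395, 0.0278, 0.1201]
ee_rot: [0.81, 0.587, 0.0, 0.0]
ft_force: [0.7, 1.0, 0.7]
grip_width: 0.751
grasp_force: 0.0
```

```bash
python3 -m pendant '[[0,0,0,0,0,0,0.2],[0,0,0,0,0,0,0],[0,0,0,0,0,0,-0.2],[0,0,0,0,0,0,-1],[0,0,0,0,0,0,-1],[0,0,0,0,0,0,-1],[0,0,0,0,0,0,-1],[0,0,0,0,0,0,-1],[0,0,0,0,0,0,-1],[0,0,0,0,0,0,-1]]' 70; python3 -c "
from workcell import manip;o=manip.get_obs();print(o['torque'],o['joint_pos'][6])"
```

```text
clock: 17.15
position: [0.5396, 0.0277, 0.1201]
ee_rot: [0.81, 0.587, 0.0, 0.0]
ft_force: [0.2, -1.4, 5.9]
grip_width: 0.472
grasp_force: 70.3
[-0.11541742  0.30207413  0.03623502] -0.29668279321427266
```

```bash
python3 -m pendant '[[0,0,0,0,0,0.3,-1],[0,0,0,0,0,0.6,-1],[0,0,0,0,0,0.9,-1],[0,0,0,0,0,1.2,-1],[0,0,0,0,0,1.5,-1],[0,0,0,0,0,1.8,-1],[0,0,0,0,0,2.1,-1],[0,0,0,0,0,2.1,-1],[0,0,0,0,0,2.1,-1],[0,0,0,0,0,2.1,-1]]'; python3 -c "
from workcell import manip;o=manip.get_obs();print(o['torque'],o['joint_pos'])"
```

```text
clock: 18.4
position: [0.5405, 0.0296, 0.1205]
ee_rot: [0.886, 0.464, 0.001, -0.0]
ft_force: [3.2, 4.0, 4.7]
grip_width: 0.476
grasp_force: 81.6
[ 1.1586721  -0.35247656  1.58916252] [-0.69783889  0.29055084  0.64922744  1.86333055 -0.20240873  1.05077719
 -0.57297832]
```

```bash
python3 -m pendant '[[0,0,0,0,0,-0.4,-1],[0,0,0,0,0,-0.8,-1],[0,0,0,0,0,-1.2,-1],[0,0,0,0,0,-1.6,-1],[0,0,0,0,0,-2,-1],[0,0,0,0,0,-2.5,-1],[0,0,0,0,0,-3,-1],[0,0,0,0,0,-3.5,-1],[0,0,0,0,0,-4,-1],[0,0,0,0,0,-4,-1]]'; python3 -c "
from workcell import manip;o=manip.get_obs();print(o['torque'],o['joint_pos'])"
```

```text
clock: 19.65
position: [0.5399, 0.0293, 0.1201]
ee_rot: [0.724, 0.69, 0.001, -0.0]
ft_force: [0.3, 5.4, 4.4]
grip_width: 0.474
grasp_force: 80.2
[ 1.17925325 -0.1402483   0.01692035] [-0.62204485  0.27749165  0.5590996   1.86079599 -0.17066916  1.04893257
 -0.04337023]
```

```bash
python3 -m pendant '[[0,0,0,0,0,-1,-1],[0,0,0,0,0,-2,-1],[0,0,0,0,0,-3,-1],[0,0,0,0,0,-4,-1],[0,0,0,0,0,-5,-1],[0,0,0,0,0,-6,-1],[0,0,0,0,0,-7,-1],[0,0,0,0,0,-8,-1],[0,0,0,0,0,-9,-1],[0,0,0,0,0,-9.7,-1]]'; python3 -c "
from workcell import manip;o=manip.get_obs();print(o['torque'],o['joint_pos'])"
python3 -m pendant '[[0,0,0,0,0,0,-1],[0,0,0,0,0,0,-1],[0,0,-0.02,0,0,0,-1],[0,0,-0.04,0,0,0,-1],[0,0,-0.06,0,0,0,-1],[0,0,-0.08,0,0,0,-1],[0,0,-0.08,0,0,0,-1],[0,0,-0.08,0,0,0,-1],[0,0,-0.08,0,0,0,-1],[0,0,-0.08,0,0,0,-1]]'; python3 -c "
from workcell import manip;o=manip.get_obs();print(o['torque'],o['joint_pos'])"
```

```text
clock: 20.9
position: [0.5388, 0.0293, 0.12]
ee_rot: [0.131, 0.991, 0.001, -0.001]
ft_force: [-5.0, 6.0, 8.8]
grip_width: 0.474
grasp_force: 80.5
[ 1.22697355  1.13432174 -0.18085753] [-0.45428349  0.25920399  0.36231023  1.85333188 -0.10758811  1.04868826
  1.25913363]
clock: 22.15
position: [0.5382, 0.0282, 0.1228]
ee_rot: [0.133, 0.991, -0.0, -0.001]
ft_force: [-3.7, 4.3, -2.2]
grip_width: 0.474
grasp_force: 79.4
[9.33674234e-01 7.09949305e-01 1.13919152e-04] [-0.45542704  0.25552985  0.36434067  1.85119341 -0.10422812  1.05610068
  1.25393525]
```

```bash
python3 -m pendant '[[0,0,-0.02,0,0,0,-1],[0,0,-0.04,0,0,0,-1],[0,0,-0.06,0,0,0,-1],[0,0,-0.06,0,0,0,-1],[0,0,-0.06,0,0,0,-1],[0,0,-0.06,0,0,0,-1],[0,0,-0.06,0,0,0,-1],[0,0,-0.06,0,0,0,-1],[0,0,-0.06,0,0,0,-1],[0,0,-0.06,0,0,0,-1]]'
```

```text
clock: 23.4
position: [0.5382, 0.0282, 0.1258]
ee_rot: [0.133, 0.991, -0.0, -0.001]
ft_force: [-4.0, 3.2, -2.5]
grip_width: 0.477
grasp_force: 79.4
```

```bash
python3 -m pendant '[[0,0,-0.1,0,0,0,-1],[0,0,-0.2,0,0,0,-1],[0,0,-0.3,0,0,0,-1],[0,0,-0.4,0,0,0,-1],[0,0,-0.5,0,0,0,-1],[0,0,-0.6,0,0,0,-1],[0,0,-0.7,0,0,0,-1],[0,0,-0.8,0,0,0,-1],[0,0,-0.9,0,0,0,-1],[0,0,-0.9,0,0,0,-1]]'
python3 look.py w6 cap_open_mouth=.19 cap_open_grip=.171
```

```text
clock: 24.65
position: [0.5396, 0.0278, 0.1722]
ee_rot: [0.133, 0.991, 0.0, 0.0]
ft_force: [0.3, 0.4, -1.5]
grip_width: 0.475
grasp_force: 79.7
24.65 [0.5396 0.0278 0.1722] [[-0.965, 0.264, 0.001], [0.264, 0.965, 0.0], [-0.001, 0.0, -1.0]] [-0.4654  0.2011  0.3715  1.8005 -0.0796  1.1538  1.2354] [ 0.2637  0.4215 -1.536 ] 0.4751968422753652 79.6846118196845
cap_open_mouth 0.64 [258.9 307.7] [0.5444 0.0259 0.19  ]
cap_open_grip 0.69 [255.3 277.8] [0.5423 0.0249 0.171 ]
cap_open_grip 0.63 [57.   4.6] [ 0.4195 -0.013   0.171 ]
```

View pics/w6.png

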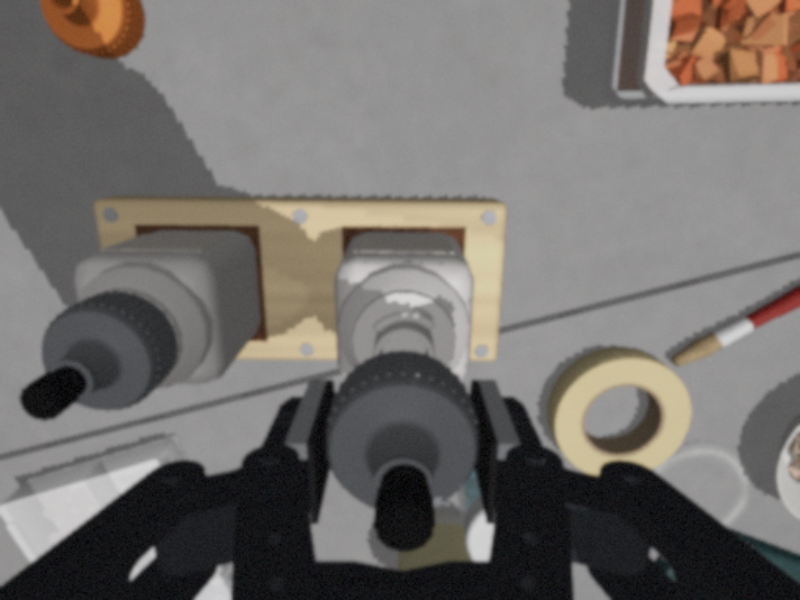

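The cap is off and held at (403,430) in the 800x600 picture with the pin still seated, and the bottle's bare neck is visible behind it. I'll raise it for more margin, let it settle and hand in.

```bash
python3 -m pendant '[[0,0,-0.1,0,0,0,-1],[0,0,-0.2,0,0,0,-1],[0,0,-0.3,0,0,0,-1],[0,0,-0.4,0,0,0,-1],[0,0,-0.5,0,0,0,-1],[0,0,-0.5,0,0,0,-1],[0,0,-0.5,0,0,0,-1],[0,0,-0.5,0,0,0,-1],[0,0,-0.5,0,0,0,-1],[0,0,-0.5,0,0,0,-1]]'
python3 -c "
from workcell import manip;print(manip.hand_in())"
```

```text
clock: 26.05
position: [0.5393, 0.0278, 0.1967]
ee_rot: [0.133, 0.991, 0.0, -0.0]
ft_force: [0.7, -0.2, -0.3]
grip_width: 0.476
grasp_force: 79.7
the job is handed in; nothing more can be done
None
```

I pushed the pin down into the open spout, unscrewed the cap counter-clockwise and lifted it off, and handed the job in with the gripper holding it upright about 75 mm above its seat, pin in it; the hand-in returned no verdict.

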